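# Load the skiving blade and set the clamp nut

## Robot

A 6-joint arm with a two-finger parallel gripper is mounted at the origin on the work surface. World frame = base frame: x ahead of the robot, y to its left, z up, the work surface at z = 0. Lengths are in m, angles in rad, forces in N, time in s.
With the tool pointing down it reaches from about 0.3 to 0.85 m from the base axis. Payload 4.2 kg.
Tool frame: the origin (TCP) lies where the fingers leave the gripper's body, on its centre line; the fingertips stand r.nose_length ahead of it and the grasp point (between the pads) lies 60 mm ahead of it (r.nose_length is the distance from the TCP to the fingertips, in m); z points along the fingers, y is the direction in which the jaws open and shut (so a half turn about z gives the same grasp; the last joint's range is limited). The gripper opens to 91 mm and grips with 3 to 60 N. Pads are 32 mm wide; open, the fingers measure 118 mm over their backs; the gripper's body (76 mm by 178 mm) begins 60 mm behind the grasp point.
Start: joints at [-1.226, 0.32, 1.565, -0, 1.257, -0.02], TCP at [0.205, -0.537, 0.292] pointing down, gripper open.
Joint ranges: [-3.11, 3.11], [-0.84, 2.01], [0.21, 2.61], [-1.34, 4.49], [0.05, 2.63], [-2.56, 2.56]. Speed limits (rad/s): [2.57, 2.57, 3.14, 3.14, 3.14, 3.14].

## Interface

Orientations are given as [roll, pitch, yaw] about the fixed x, y, z axes, in that order (R = Rz(yaw) Ry(pitch) Rx(roll)).
In Python, from station import r, solver, viewer, close_job gives the robot as it stands. The module is installed in compiled form; this text tells all that it offers. Calls block until the motion is done:
- r.goto(position, orientation): joint-space move of the TCP to a pose.
- r.line_to(position, frame=None, feed=0.15, until_force=None): straight line of the TCP; frame=None keeps the orientation; feed is the mean speed in m/s. With until_force (N) it stops when the force on the tool has changed by that much, and returns True; else False.
- r.goto_joints(angles): joint-space move.
- r.set_gripper(opening): finger opening in m; the grip force is fixed at half the most; returns when the fingers have stopped.
- r.hold(seconds).
- solver.solve_ik(position, orientation): joint angles nearest the present ones, or None.
- r.get_obs(): the state.
- viewer.grab_frame(name): name is "side" or "top"; returns a dict with "color" (384x512x3 uint8, red, green, blue), "fovy" (degrees; the focal length in pixels is half the picture's height over the tangent of half this angle, whatever the lens; pixels are square), "cx", "cy" (the principal point, pixels), "cam_to_world" (4x4, takes a point from camera to world coordinates). Camera axes: x right, y down, z forward; pixel columns grow to the right and rows downward; lengths in m; the calibration is good to about 2 mm. A picture is of the moment at which its call begins. There is no depth.
A pose or a line that the arm cannot do raises r.Unreachable and nothing moves.
- close_job(): hands the job in, once; it reports no verdict.
The state is a dict: "clock": time; "joints": joint angles; "qvel": joint speeds; "tau": joint torques, N m; "ee_pos": TCP position; "ee_rot": TCP orientation; "wrist_force": force on the tool from outside, world axes, zero at the start; "ft_torque": the same for the moment, N m; "opening": finger opening in m.
Only numpy, scipy, OpenCV 4.12 (cv2) and the standard library are available. Lean on these libraries where they do the work, as an engineer would, in place of code of your own. Each camera call takes 0.05 s, during which the arm holds its last target.

## Task

Slide the flat wood-handled skiving blade, tip first, fully home into the slot of the bench blade clamp and let go of it. Then screw the clamp's knurled nut down (clockwise from above) until it bottoms out, back it off a quarter turn, and finish still gripping the nut at that setting so the lock nut can be fitted; leave everything else on the bench where it is.

Things in the scene. Friction and masses are not known exactly. Their poses are not given: they have to be found in the camera images.
- clamp: Dark steel bench blade clamp, fixed. Origin: on the bench under the axis of its threaded post; x = insertion direction, away from the slot mouth; z up. Bed 62 wide, 30 high, x=-155 to +50 mm; its front (x=-155 to -68) is an open ledge level with the slot floor. Behind it a housing, top 55 above the bench, with washer (48 wide, 3 thick) and post (16 wide, top at 95) that carries the nut.
- slot_mouth (a point): Middle of the slot floor at its mouth: clamp frame (-68, 0, 30) mm, axes as the clamp. The slot is horizontal, 42 mm wide, 10 mm high, 56 mm deep and opens to the clamp's -x. Two low guides, 10 mm high, flare outward from its sides, beginning 12 mm before the mouth.
- slot_stop (a point): Middle of the slot floor at the solid wall that ends the slot: clamp frame (-12, 0, 30) mm, axes as the clamp.
- thumb_nut: Brass knurled nut, round, 36 mm across, 30 mm tall, already started on the post. Origin: centre of its underside on the post's axis, 58 mm above the bench when bottomed; rises 2 mm per turn unscrewed. This frame does not turn with the nut (axes as the clamp). A raised rib on its top (9 by 4 mm, 3 high), from post to rim, shows its rotation.
- nut_turn (a joint): Rotation of the knurled nut, rad. 0 = bottomed out (hard stop); grows as it is unscrewed, counterclockwise from above; starts between 1.8 and 3.4. Drag is small (0.06 N m) and it stays where left. At 0 the rib points along the clamp's -x (towards the slot mouth), at 1.57 along its -y.
- blade: Skiving blade, 170 mm long, lying flat: steel blade 4 thick, 34 wide, x=+10 to +85 mm; light wooden grip 24 wide, x=-85 to +10 mm, its top 30 above the flat underside. 0.13 to 0.25 kg, balances near x=-10 mm. Origin: underside, mid-length; x points to the tip, z up. Fully home its tip is at the slot stop, its underside on slot floor and ledge, the wood 19 mm before the mouth.
- blade_tip (a point): Middle of the blade's front edge at the underside: blade frame (85, 0, 0) mm.
- blade_grip (a point): Point to grip inside the wooden grip: blade frame (-25, 0, 20) mm; pinch across the 24 mm width (blade's y).
- mallet: Bystander: mallet lying on its side, yellow head 72 mm across, 100 mm long, light wooden handle 170 mm. Origin under one end of the head.
- spool: Bystander: white spool, 48 mm across, 50 mm tall. Origin under its centre.
- dye_jar: Bystander: amber glass jar, 56 mm across, 70 mm tall. Origin under its centre.
- wax_tin: Bystander: low round tin, 80 mm across, 35 mm tall. Origin under its centre.
- weight: Bystander: steel weight with a small knob, 52 mm across, 62 mm tall. Origin under its centre.
- punch: Bystander: steel punch lying down, 120 mm long, 14 mm wide at most. Origin under its middle.
- beech_block: Bystander: beech block, 70 by 50 by 40 mm. Origin under its centre.
There are look-alikes about, which are no part of the job. There is more than one size of the blade; the job needs the middle-sized.

How it is judged:
On the way, in this order (a step that is already met when the one before it is completed fails the run):
1. the blade lies fully home in the slot, let go of (horizontal distance between blade_tip and slot_stop below 0.009 m and z of blade_tip in the frame of clamp between 0.027 and 0.0375 m and angle between the x axis of blade and the x axis of clamp, either way round below 0.2 rad and angle between blade's own z axis and vertical below 0.15 rad and contact force between the fingers and blade below 0.3 N), for 0.2 s.
2. the nut is screwed down until it bottoms out (value of joint nut_turn below 0.12 rad), for 0.2 s.
At the end, for the whole second after the job is handed in: Blade flat in the slot, tip within 9 mm of the stop, within 0.2 rad of its direction, at rest, untouched. Nut, after bottoming (within 0.12 rad), 1.17 to 1.97 rad back from the bottom (a quarter turn +-23 degrees), still, gripped by the fingers (over 3 N). Bystanders moved under 40 mm (all of step 1 and linear speed of blade below 0.02 m/s and contact force between the arm and blade below 0.3 N and value of joint nut_turn between 1.17 and 1.97 rad and velocity of joint nut_turn between -0.1 and 0.1 rad/s and contact force between the fingers and thumb_nut above 3 N and distance of each of mallet, spool, dye_jar, wax_tin, weight, punch, beech_block from where it was at the start of the episode below 0.04 m); the arm keeps its last pose, push and grip.
It fails at once if a bystander is pushed 40 mm or more from its place (distance of any of mallet, spool, dye_jar, wax_tin, weight, punch, beech_block from where it was at the start of the episode above 0.04 m).
It also fails if it takes over 67 s, if anything falls off the work surface, if the arm or the gripper's body presses on something with over 40 N, if the wrist force passes 120 N, or if a joint passes its speed limit or range.

## Working session

There is one attempt and no reset: what is moved stays moved. The work goes in short steps, each a Python script; the robot and the scene stay as the last script left them, time stands still between calls to the robot, and variables do not carry over. Pictures are saved under pics/ and viewed, and the job is handed in when it is done.

```bash
mkdir -p pics; ls; python3 - <<'E'
from station import r,solver,viewer
import cv2,numpy as np
print(r.nose_length, r.get_obs())
for n in("side","top"):
    f=viewer.grab_frame(n); cv2.imwrite(f"pics/{n}0.png",f["color"][:,:,::-1]); print(n,f["fovy"],f["cx"],f["cy"],np.round(f["cam_to_world"],4).tolist())
E
```

```text
pics
0.0783 {'clock': 0.0, 'joints': array([-1.22598094e+00,  3.20298804e-01,  1.56565415e+00,  1.65563115e-05,
        1.25739953e+00, -2.00120274e-02]), 'qvel': array([-0.00040028,  0.00119524,  0.0002302 ,  0.00135621,  0.00045264,
       -0.00097717]), 'tau': array([-1.24298440e-03, -4.12459016e+01, -2.31975031e+01,  7.26688164e-02,
        4.58848535e-02, -1.73634344e-04]), 'ee_pos': array([ 0.20502991, -0.53681968,  0.29142586]), 'ee_rot': array([-3.13983349e+00, -5.09531353e-05,  3.64822248e-01]), 'wrist_force': array([-0.29715398,  0.51965671,  0.31749607]), 'ft_torque': array([ 0.01887074,  0.00355509, -0.01357246]), 'opening': 0.09124112698670887}
side 45.663694257077964 261.3937639577017 193.5306522082719 [[-0.9565, -0.1568, 0.2462, 0.1554], [-0.2917, 0.4874, -0.823, 1.1828], [0.0091, -0.859, -0.5119, 0.8575], [0.0, 0.0, 0.0, 1.0]]
top 55.23070410502206 255.4801315985278 192.6032960593439 [[-0.0242, -0.9991, 0.0341, 0.4653], [-0.9997, 0.0245, 0.0071, -0.0709], [-0.008, -0.0339, -0.9994, 1.1678], [0.0, 0.0, 0.0, 1.0]]
```

View pics/side0.png

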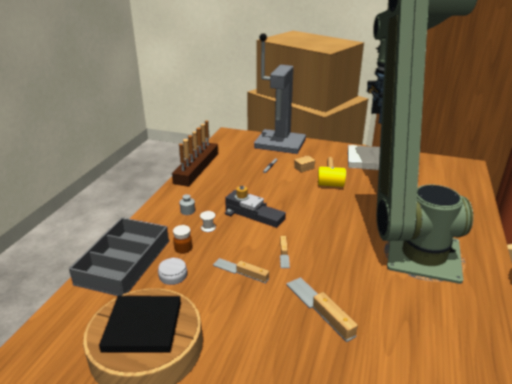

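View pics/top0.png

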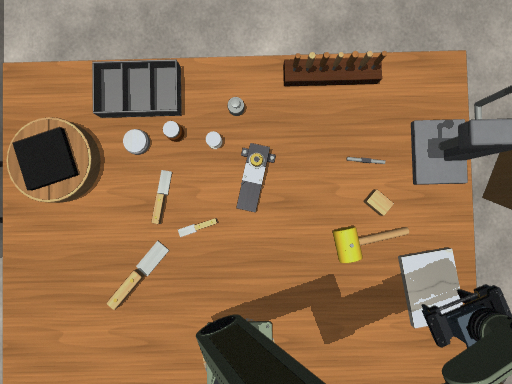

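```bash
cat > h.py <<'E'
from station import r,solver,viewer
import cv2,numpy as np
def ray(f,px):
    F=192/np.tan(np.radians(f["fovy"])/2); T=f["cam_to_world"]
    d=T[:3,:3]@np.array([(px[0]-f["cx"])/F,(px[1]-f["cy"])/F,1]); return T[:3,3],d
def onz(f,px,z):
    o,d=ray(f,px); return o+d*(z-o[2])/d[2]
def proj(f,P):
    F=192/np.tan(np.radians(f["fovy"])/2); T=f["cam_to_world"]
    c=T[:3,:3].T@(np.array(P)-T[:3,3]); return np.array([F*c[0]/c[2]+f["cx"],F*c[1]/c[2]+f["cy"]])
def crop(f,x0,y0,w,h,s,name):
    cv2.imwrite(name,cv2.resize(f["color"][y0:y0+h,x0:x0+w,::-1],None,fx=s,fy=s,interpolation=cv2.INTER_CUBIC))
E
python3 - <<'E'
from h import *
f=viewer.grab_frame("top"); crop(f,100,130,190,140,4,"pics/c1.png")
f=viewer.grab_frame("side"); crop(f,205,175,100,110,5,"pics/c2.png")
E
```

```text
(no output)
```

View pics/c1.png

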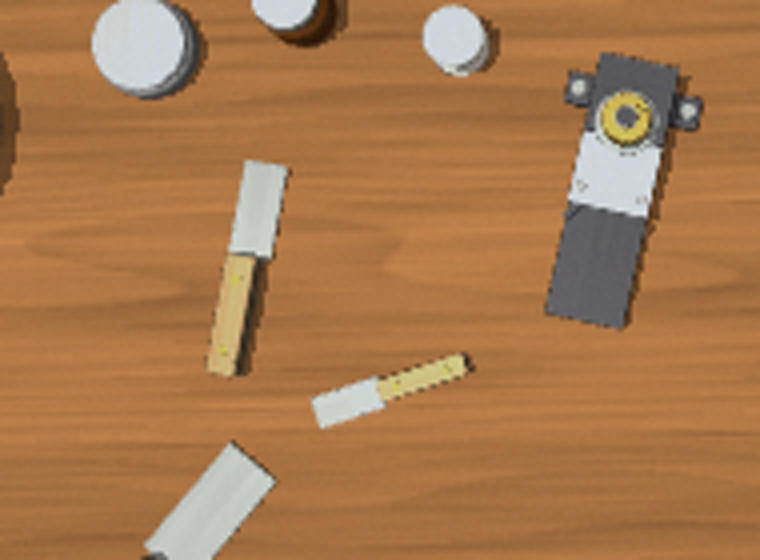

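View pics/c2.png

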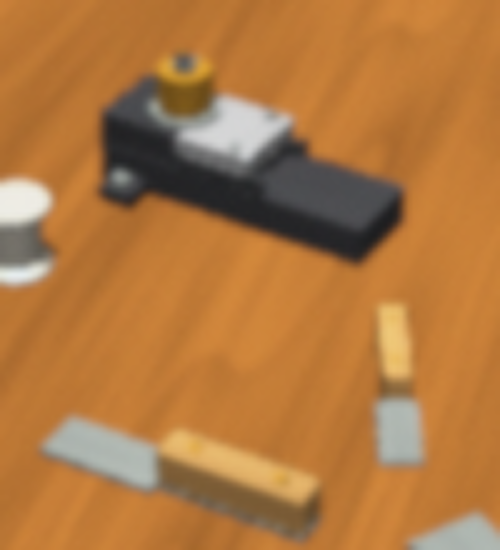

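```bash
python3 - <<'E'
from h import *
f=viewer.grab_frame("top"); im=f["color"]; hsv=cv2.cvtColor(im,cv2.COLOR_RGB2HSV)
def mk(m,roi):
    z=np.zeros(m.shape,np.uint8); x,y,w,h=roi; z[y:y+h,x:x+w]=m[y:y+h,x:x+w].astype(np.uint8)
    n,l,s,c=cv2.connectedComponentsWithStats(z); k=1+np.argmax(s[1:,4]); return (l==k),c[k],s[k]
steel=(hsv[...,1]<60)&(hsv[...,2]>150)
wood=(hsv[...,1]<150)&(hsv[...,2]>170)&(hsv[...,1]>=60)
def rect(m,z):
    ys,xs=np.nonzero(m); P=np.array([onz(f,(x,y),z)[:2] for x,y in zip(xs,ys)],np.float32)
    rc=cv2.minAreaRect(P*1000); mu=P.mean(0); w,v=np.linalg.eigh(np.cov((P-mu).T)); d=v[:,1]; return mu,rc,np.degrees(np.arctan2(d[1],d[0]))
for nm,m,z,roi in [("steel",steel,.004,(155,165,22,35)),("wood",wood,.03,(148,185,25,45)),
  ("small steel",steel,.004,(174,220,28,20)),("big steel",steel,.005,(125,235,50,55))]:
    k,c,s=mk(m,roi); print(nm,c,s,rect(k,z))
dark=(hsv[...,2]<110)&(hsv[...,1]<80)
k,c,s=mk(dark,(230,182,40,35)); print("ledge",c,s,rect(k,.03))
white=(hsv[...,1]<40)&(hsv[...,2]>180)
k,c,s=mk(white,(238,160,32,28)); print("plate",c,s,rect(k,.055))
yel=(hsv[...,1]>120)&(hsv[...,2]>110)&(hsv[...,0]>18)&(hsv[...,0]<35)
k,c,s=mk(yel,(245,148,24,22)); print("nut",c,s,rect(k,.089))
crop(f,235,135,45,45,13,"pics/nut.png")
print(hsv[205,159],hsv[180,166],hsv[200,140])
E
```

```text
steel [164.0617284 181.5308642] [157 170  15  24 243] (array([0.54739845, 0.22735454], dtype=float32), ((547.1842651367188, 227.3021697998047), (33.380950927734375, 73.06404876708984), 78.48296356201172), np.float64(168.03503942987746))
wood [156.96261682 208.23364486] [151 193  13  32 214] (array([0.4631061 , 0.24406935], dtype=float32), ((462.11663818359375, 244.30210876464844), (22.037160873413086, 95.05604553222656), 78.5784683227539), np.float64(168.82143425196028))
small steel [186.7037037  230.20740741] [178 224  19  13 135] (array([0.391244  , 0.15796894], dtype=float32), ((390.77197265625, 157.947021484375), (25.932323455810547, 53.74824523925781), 19.16006088256836), np.float64(107.07945194272959))
big steel [152.32786885 257.56147541] [136 241  33  35 488] (array([0.30776915, 0.2680013 ], dtype=float32), ((306.57379150390625, 268.64141845703125), (47.4963264465332, 104.62258911132812), 48.96388244628906), np.float64(138.56996579273547))
ledge [248.56654676 196.10251799] [236 182  26  30 556] (array([ 0.49381602, -0.04112424], dtype=float32), ((494.39422607421875, -40.608978271484375), (62.01163101196289, 87.88538360595703), 76.33477783203125), np.float64(164.8321134503955))
plate [253.00298507 173.28358209] [242 160  23  24 335] (array([ 0.5622024 , -0.05689409], dtype=float32), ((566.8574829101562, -58.69195556640625), (60.45393371582031, 62.849571228027344), 74.6641845703125), np.float64(65.85436681527811))
nut [256.1625 159.35  ] [251 153  12  13  80] (array([ 0.6001951 , -0.06763253], dtype=float32), ((601.215087890625, -68.65360260009766), (32.45484924316406, 35.541343688964844), 88.6360855102539), np.float64(-175.01561694739516))
[ 21 102 207] [ 55   8 200] [ 14 155 173]
```

View pics/nut.png

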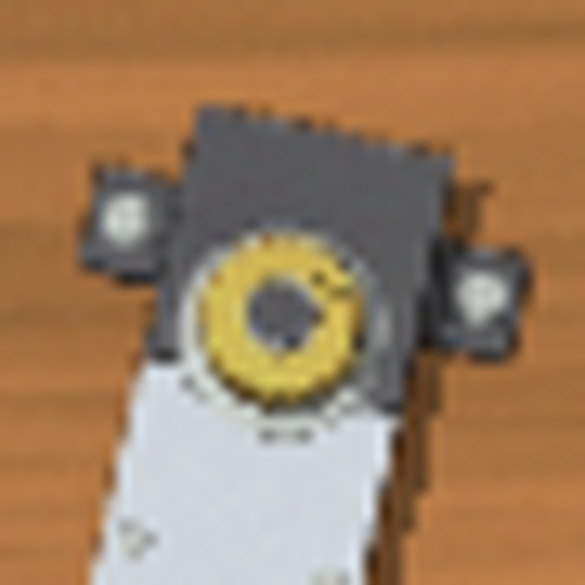

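The blade candidates in the top view are (162,197), (198,228) and (138,275). Their steel measures 73x33, 54x26 and 105x47 mm. The one at (162,197) matches the given 75x34, so it is the middle-sized blade, and the crop confirms it (wood at the lower end, tip up). The nut's rib shows at the upper right of the nut, around (260,157), so the turn is roughly 2.5 rad. Next I'll refine the clamp's yaw.

```bash
python3 - <<'E'
from h import *
f=viewer.grab_frame("top"); g=f["color"].astype(float); v=g.max(2)
# ledge is dark (v ~90) vs wood / plate
for p in [(248,196),(230,196),(270,200),(253,175)]: print(p,g[p[1],p[0]])
R=g[...,0]
import itertools
def cross(y,xs):
    row=R[y,xs]; return row
L=[];Rt=[];Fr=[]
for y in range(186,206):
    row=R[y]; c=int(round(248.5-(y-196)*0.25)); th=130
    i=c
    while row[i]<th:i-=1
    xl=i+(row[i]-th)/(row[i]-row[i+1]); L.append((xl,y))
    i=c
    while row[i]<th:i+=1
    xr=i-(row[i]-th)/(row[i]-row[i-1]); Rt.append((xr,y))
for x in range(240,254):
    i=200
    while R[i,x]<130:i+=1
    Fr.append((x,i-(R[i,x]-130)/(R[i,x]-R[i-1,x])))
def fit(P,z=.03):
    W=np.array([onz(f,p,z)[:2] for p in P],np.float32); l=cv2.fitLine(W,cv2.DIST_HUBER,0,.001,.001).ravel(); return np.degrees(np.arctan2(l[1],l[0])),l[2:]
for n,P in(("L",L),("R",Rt),("F",Fr)): print(n,np.round(P[::5],1).tolist(),fit(P))
E
```

```text
(248, 196) [96. 93. 96.]
(230, 196) [182. 122.  71.]
(270, 200) [180. 122.  71.]
(253, 175) [207. 213. 218.]
L [[240.7, 186.0], [239.2, 191.0], [238.3, 196.0], [237.4, 201.0]] (np.float32(-13.784412), array([ 0.5038593 , -0.01125715], dtype=float32))
R [[263.1, 186.0], [261.4, 191.0], [260.4, 196.0], [259.3, 201.0]] (np.float32(-15.227757), array([ 0.4947814 , -0.07775985], dtype=float32))
F [[240.0, 209.1], [245.0, 210.0], [250.0, 210.8]] (np.float32(77.58824), array([ 0.4498234 , -0.03399087], dtype=float32))
```

```bash
cat >> h.py <<'E'
CY=np.radians(-13.7); CO=np.array([.6015,-.0673,0])
def Rz(a): return np.array([[np.cos(a),-np.sin(a),0],[np.sin(a),np.cos(a),0],[0,0,1]])
def cl(p): return CO+Rz(CY)@np.array(p)
BY=np.radians(-11.4); BO=np.array([.4998,.2368,0])
def bl(p): return BO+Rz(BY)@np.array(p)
E
python3 - <<'E'
from h import *
for n,(x0,y0,w,h) in (("top",(145,140,140,90)),("side",(205,180,100,110))):
    f=viewer.grab_frame(n); s=5 
    im=cv2.resize(f["color"][y0:y0+h,x0:x0+w,::-1],None,fx=s,fy=s,interpolation=cv2.INTER_CUBIC)
    def d(P,c):
        p=(proj(f,P)-[x0,y0]+.5)*s; cv2.circle(im,tuple(int(v) for v in p),3,c,-1)
    if n=="top": print(onz(f,(256.4,158.6),.095))
    for p in [(-155,31,30),(-155,-31,30),(50,31,55),(50,-31,55),(-68,0,30),(0,0,95),(18,0,89),(-18,0,89),(0,18,89),(0,-18,89),(-155,31,0)]: d(cl(np.array(p)/1e3),(0,0,255))
    for p in [(85,17,4),(85,-17,4),(10,17,4),(-85,12,30),(-85,-12,30),(10,12,30),(10,-12,30),(-85,12,0)]: d(bl(np.array(p)/1e3),(255,0,0))
    cv2.imwrite(f"pics/ov_{n}.png",im)
E
```

```text
[ 0.6016317  -0.06840182  0.095     ]
```

View pics/ov_top.png

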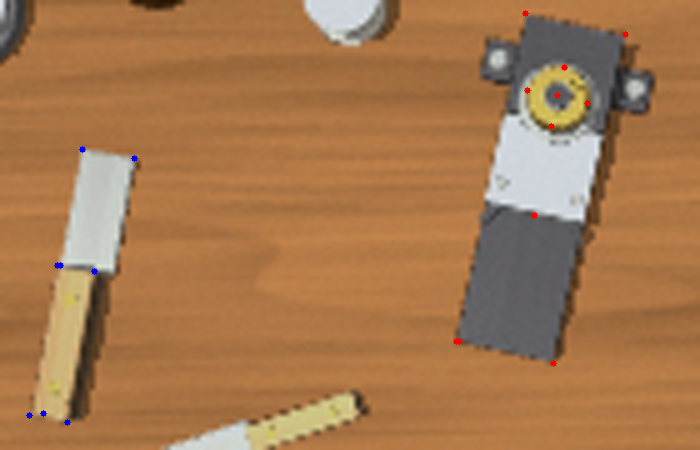

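View pics/ov_side.png

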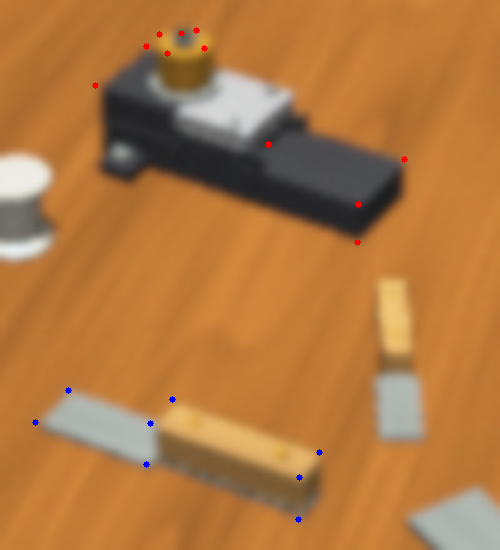

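```bash
python3 - <<'E'
from h import *
g=bl([-.025,0,0]); o=[np.pi,0,BY]
print(g)
r.set_gripper(.06)
r.goto([g[0],g[1],.2],o)
print(r.get_obs()["joints"],r.get_obs()["clock"])
print(r.line_to([g[0],g[1],.083],feed=.1,until_force=8), r.get_obs()["ee_pos"],r.get_obs()["wrist_force"])
r.set_gripper(0.0); s=r.get_obs(); print(s["opening"],s["wrist_force"],s["clock"])
r.line_to([g[0],g[1],.14],feed=.1); s=r.get_obs(); print(s["opening"],s["wrist_force"],s["clock"],s["ee_pos"])
f=viewer.grab_frame("side"); crop(f,170,130,170,150,4,"pics/g_side.png")
f=viewer.grab_frame("top"); crop(f,120,130,170,130,4,"pics/g_top.png")
E
```

```text
[0.47529322 0.24174143 0.        ]
[ 4.47936161e-01  3.31930222e-01  1.79738042e+00 -1.93428511e-04
  1.01207055e+00  2.21859340e+00] 3.9667
False [0.47568124 0.24193873 0.0835917 ] [-0.24452411 -0.24557318 -0.32066739]
0.023441389405983507 [0.02608836 0.18816829 1.12899847] 5.925
0.023843638405616124 [-0.55838866 -0.16166171 -2.44603915] 6.6417 [0.47482778 0.24152181 0.13950608]
```

View pics/g_side.png

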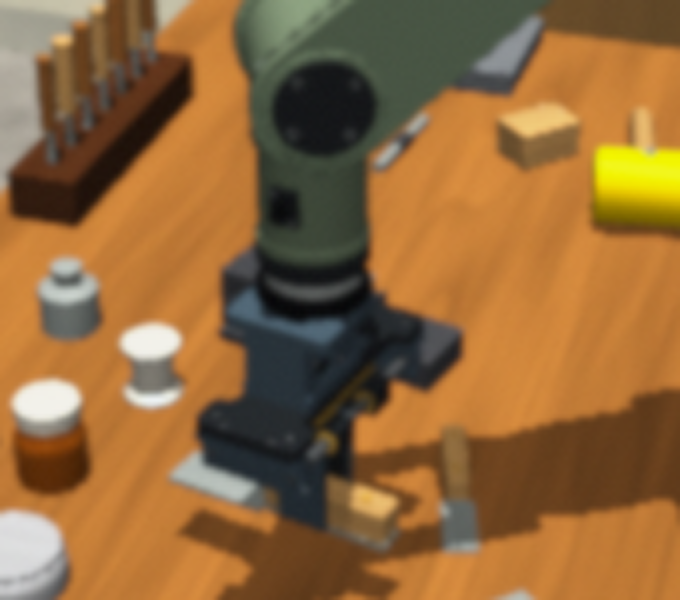

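View pics/g_top.png

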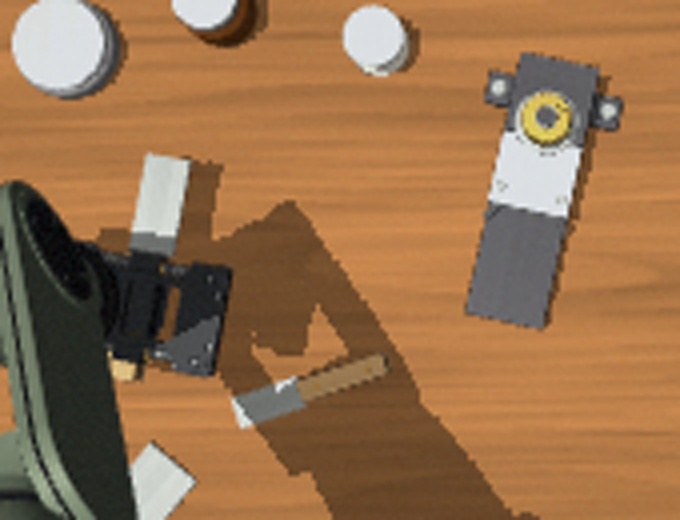

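```bash
python3 - <<'E'
from h import *
f=viewer.grab_frame("top"); print("tip meas",onz(f,(162.25-.375,168.9-.375),.061)); s=r.get_obs(); print("tip exp",s["ee_pos"]+Rz(BY)@[.11,0,0])
o=[np.pi,0,CY]
r.line_to([s["ee_pos"][0],s["ee_pos"][1],.2],feed=.2)
g=cl([-.088-.110,0,0])
r.goto([g[0],g[1],.2],o)
r.line_to([g[0],g[1],.083+.036],feed=.15)
s=r.get_obs(); print(s["ee_pos"],s["ee_rot"],s["opening"],s["clock"],s["joints"])
f=viewer.grab_frame("top"); crop(f,190,120,130,130,5,"pics/p_top.png")
f=viewer.grab_frame("side"); crop(f,200,150,130,110,5,"pics/p_side.png")
E
```

```text
tip meas [0.58300037 0.21876171 0.061     ]
tip exp [0.58263909 0.21976622 0.13912055]
[ 0.40993979 -0.0199602   0.11931067] [-3.14141621e+00 -9.06134333e-04 -2.37992067e-01] 0.023722127779454222 8.9833 [-7.66934638e-02  2.71567056e-01  2.16429510e+00  4.41871479e-05
  7.04807790e-01  1.73206120e+00]
```

View pics/p_top.png

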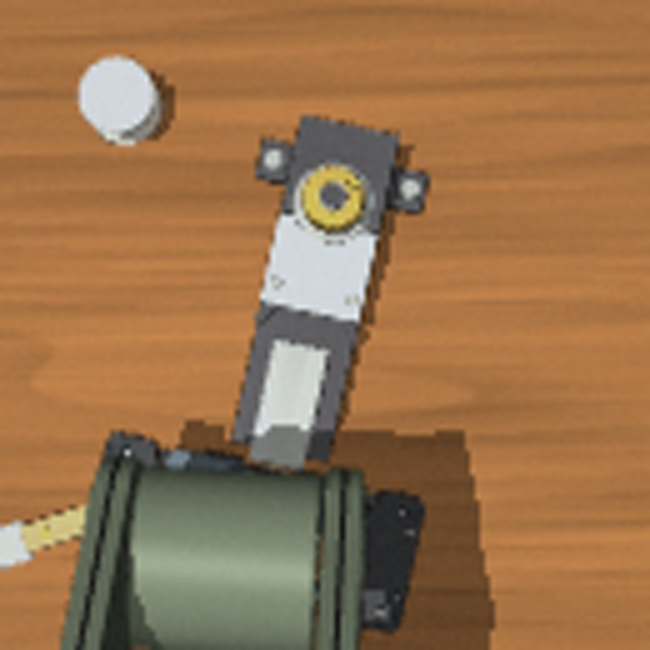

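View pics/p_side.png

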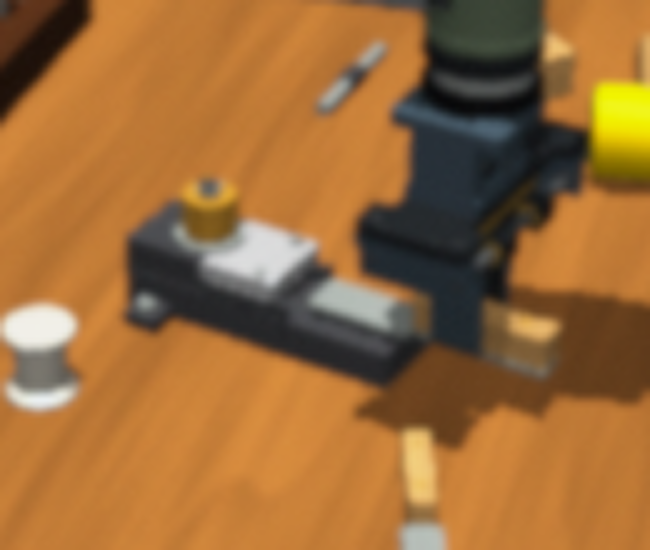

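```bash
python3 - <<'E'
from h import *
g=cl([-.198,-.001,0]); r.line_to([g[0],g[1],.119],feed=.05)
print("down",r.line_to([g[0],g[1],.106],feed=.02,until_force=4)); s=r.get_obs(); print(s["ee_pos"],s["wrist_force"])
z=s["ee_pos"][2]+.001
r.line_to([g[0],g[1],z],feed=.02)
for x in (-.170,-.116):
    e=cl([x,-.001,0]); h=r.line_to([e[0],e[1],z],feed=.04,until_force=12)
    s=r.get_obs(); d=Rz(CY).T@(s["ee_pos"]-CO); print("x",x,h,d,s["wrist_force"],s["opening"],s["clock"])
    if h: break
f=viewer.grab_frame("top"); crop(f,190,120,130,130,5,"pics/q_top.png")
f=viewer.grab_frame("side"); crop(f,200,150,130,110,5,"pics/q_side.png")
E
```

```text
down True
[ 0.40879612 -0.0213694   0.11224535] [ 0.39320392  0.22067884 -0.49046941]
x -0.17 False [-0.17032916 -0.00105067  0.11312015] [-0.42726808 -0.74739259 -2.31853482] 0.02371153931291765 10.8583
x -0.116 True [-0.12132654 -0.00102691  0.1131546 ] [-0.01102967 -0.71970129  3.79213683] 0.024290100882964086 12.0083
```

View pics/q_top.png

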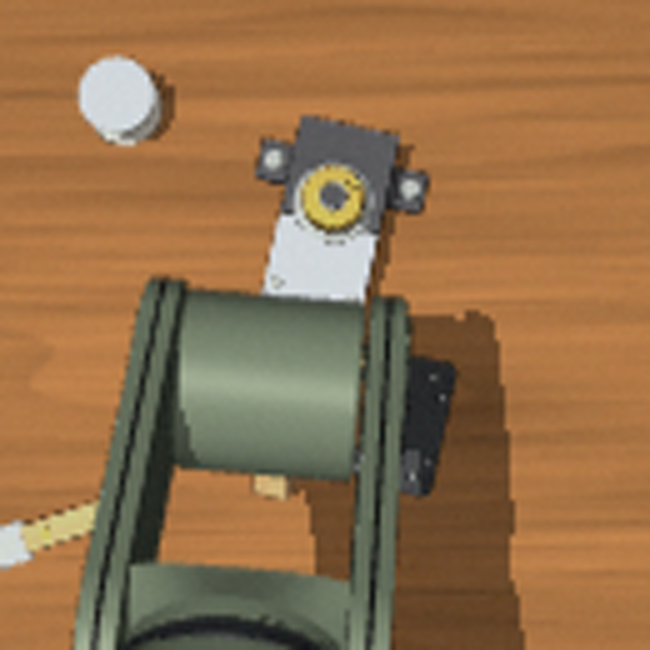

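View pics/q_side.png

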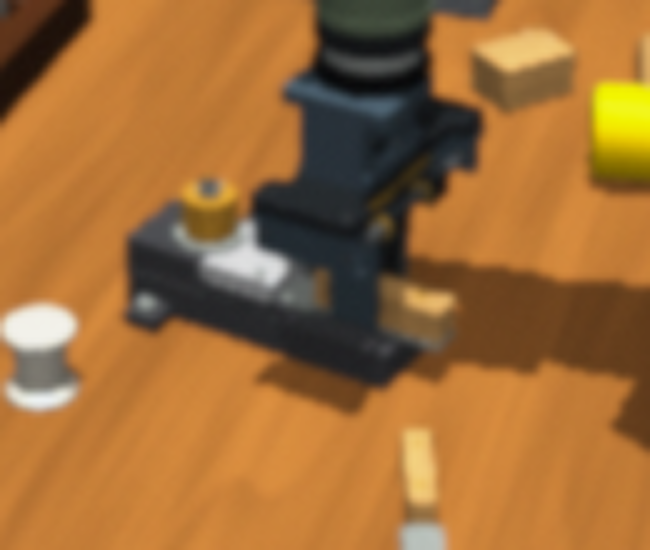

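```bash
python3 - <<'E'
from h import *
z=r.get_obs()["ee_pos"][2]
e=cl([-.116,-.001,0]); h=r.line_to([e[0],e[1],z],feed=.02,until_force=15)
s=r.get_obs(); d=Rz(CY).T@(s["ee_pos"]-CO); print(h,d,s["wrist_force"],s["opening"])
r.line_to([s["ee_pos"][0],s["ee_pos"][1],z-.001],feed=.02,until_force=8)
r.set_gripper(.06); s=r.get_obs(); print(s["wrist_force"],s["clock"])
p=s["ee_pos"]; r.line_to([p[0],p[1],.22],feed=.15)
e=cl([-.25,.0,0]); r.goto([e[0],e[1],.25],[np.pi,0,CY]); print(r.get_obs()["clock"])
f=viewer.grab_frame("top"); crop(f,190,120,130,130,5,"pics/r_top.png"); cv2.imwrite("pics/r_full.png",f["color"][:,:,::-1])
f=viewer.grab_frame("side"); crop(f,200,150,130,110,5,"pics/r_side.png")
E
```

```text
True [-0.12025403 -0.00099134  0.11294629] [-1.2393796   0.54849247  3.31277008] 0.023688545145659927
[ 0.02362282  0.46547355 -0.18218033] 13.4333
14.8917
```

View pics/r_top.png

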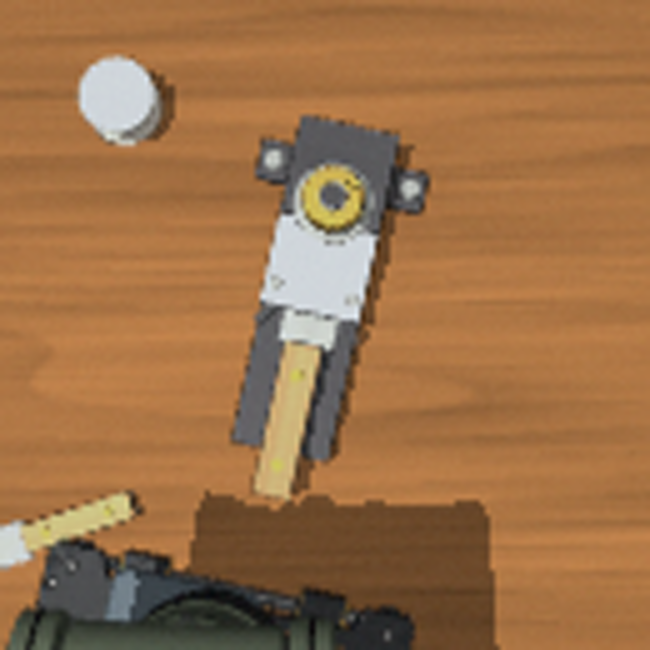

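View pics/r_side.png

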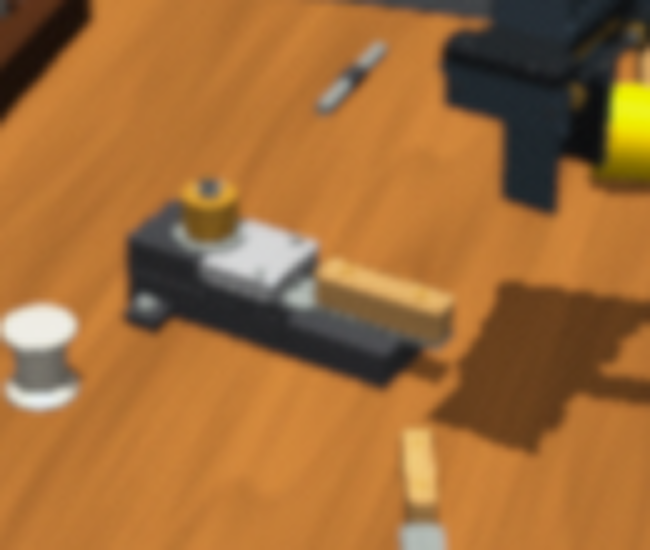

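```bash
python3 - <<'E'
from h import *
f=viewer.grab_frame("top")
for p,z in(((272.5,497),.06),((302,345),.06),((283,337),.034),((335,345),.034)):
    q=onz(f,(p[0]/5+190-.4,p[1]/5+120-.4),z); print(1000*(Rz(CY).T@(q-CO)))
# nut approach options
e=cl([0,0,0]); 
for k in (-1,0,1,2):
  pass
q1=np.arctan2(e[1],e[0]); print("q1",q1)
for yaw in np.arange(-3,3.3,.5):
    j=solver.solve_ik([e[0],e[1],.14],[np.pi,0,yaw]); print(round(yaw,2),None if j is None else np.round(j,2))
E
```

```text
[-181.67155395   -2.62604052   60.        ]
[-88.30819833  -0.40176952  60.        ]
[-84.95844882  12.97433208  34.        ]
[-82.9498014  -19.51365098  34.        ]
q1 -0.11142353251126859
-3.0 [-0.13  0.5   1.7   0.    0.95 -1.84]
-2.5 [-0.13  0.5   1.7   0.    0.95 -2.34]
-2.0 None
-1.5 None
-1.0 [-0.13  0.5   1.7  -0.    0.95  2.44]
-0.5 [-0.13  0.5   1.7  -0.    0.95  1.94]
0.0 [-0.13  0.5   1.7  -0.    0.95  1.44]
0.5 [-0.13  0.5   1.7  -0.    0.95  0.94]
1.0 [-0.13  0.5   1.7  -0.    0.95  0.44]
1.5 [-0.13  0.5   1.7  -0.    0.95 -0.06]
2.0 [-0.13  0.5   1.7   0.    0.95 -0.56]
2.5 [-0.13  0.5   1.7   0.    0.95 -1.06]
3.0 [-0.13  0.5   1.7   0.    0.95 -1.56]
```

Measured in the clamp frame, the blade's rear end is at x=-181.7 mm (home is -182) and the front of the wood is at -88 (home is -87). It is home, released and flat. Next is the nut.

```bash
python3 - <<'E'
from h import *
c=np.array([.6015,-.068]); r.set_gripper(.07)
j=solver.solve_ik([c[0],c[1],.22],[np.pi,0,-2.44]); print(j)
e=cl([-.1,0,0]); 
r.goto_joints(j)
print(r.line_to([c[0],c[1],.1410],feed=.08,until_force=8)); s=r.get_obs(); print(s["ee_pos"],s["wrist_force"],s["joints"][5])
r.set_gripper(0); s=r.get_obs(); print(s["opening"],s["wrist_force"],s["ft_torque"],s["ee_pos"],s["clock"])
f=viewer.grab_frame("side"); crop(f,200,130,130,110,5,"pics/s_side.png")
E
```

```text
[-0.13157175  0.41845241  1.6012605   0.          1.12187975 -2.40396073]
False
[ 0.60187907 -0.06803271  0.14156482] [ 0.67489587  0.63626123 -0.33196446] -2.40396331124177
0.035743010550608106 [-0.35885926 -1.04197664  0.71478423] [ 0.09057261 -0.06317803 -0.03508117] [ 0.60163074 -0.06811486  0.14112305] 20.65
```

View pics/s_side.png

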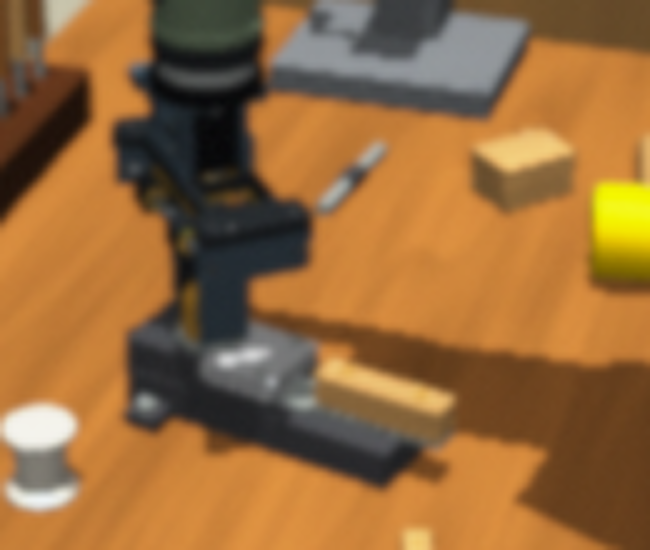

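```bash
python3 - <<'E'
from h import *
s=r.get_obs(); J=np.array(s["joints"]); q0=J[5]; q=q0
while q-q0<3.7:
    a=q-q0; q+= .4 if a<1.35 else .1
    K=J.copy(); K[5]=q; r.goto_joints(K); s=r.get_obs()
    print(round(q-q0,2),round(s["joints"][5]-q,4),np.round(s["ft_torque"],3),np.round(s["wrist_force"],1),round(s["opening"],4),round(s["clock"],2))
    if abs(s["ft_torque"][2])>.3: break
E
```

```text
0.4 -0.0024 [ 0.317 -0.111 -0.075] [-0.2  2.1 -0.3] 0.0355 21.17
0.8 -0.0034 [ 0.742 -0.137  0.014] [-0.3  3.3 -1.4] 0.0357 21.63
1.2 -0.0041 [ 1.088 -0.267 -0.008] [ 1.5  5.4 -1.8] 0.0356 22.1
1.6 -0.004 [ 1.172 -0.432 -0.059] [ 0.7  6.3 -4. ] 0.0352 22.57
1.7 -0.0039 [ 1.166 -0.438 -0.091] [ 3.   6.7 -3.2] 0.0353 22.82
1.8 -0.0039 [ 1.206 -0.499 -0.061] [ 2.4  6.1 -4.2] 0.0355 23.07
1.9 -0.0039 [ 1.174 -0.517 -0.05 ] [ 1.9  5.6 -3.8] 0.0352 23.32
2.0 -0.0039 [ 1.189 -0.517 -0.065] [ 2.3  6.9 -4. ] 0.0352 23.57
2.1 -0.0039 [ 1.225 -0.542 -0.056] [ 2.6  6.2 -3.4] 0.0354 23.82
2.2 -0.0039 [ 1.162 -0.617 -0.058] [ 3.1  7.  -4.9] 0.0355 24.07
2.3 -0.004 [ 1.204 -0.624 -0.012] [ 2.7  7.2 -4.4] 0.0356 24.32
2.4 -0.0057 [ 0.848 -0.627  0.376] [ 3.6  4.9 -4.8] 0.0355 24.57
```

```bash
python3 - <<'E'
from h import *
J=np.array(r.get_obs()["joints"]); 
for d in (.05,.1):
    K=J.copy(); K[5]+=d; r.goto_joints(K); r.hold(.2); s=r.get_obs()
    print(d,s["joints"][5],np.round(s["ft_torque"],3),np.round(s["wrist_force"],1),s["clock"])
K[5]-=.1
for i in range(3):
    r.goto_joints(K); s=r.get_obs(); print(K[5],np.round(s["ft_torque"],3)); K[5]-=.05
E
```

```text
0.05 0.03839693291095629 [ 0.004 -0.203  0.721] [ 0.8  0.5 -3.1] 25.0167
0.1 0.08957125587114315 [-0.325 -0.068  0.5  ] [-0.1 -1.  -2.5] 25.4667
-0.00963249778734318 [-0.463 -0.065  0.05 ]
-0.05963249778734318 [-0.498 -0.065  0.065]
-0.10963249778734319 [-0.708 -0.079  0.048]
```

```bash
python3 - <<'E'
from h import *
K=np.array(r.get_obs()["joints"])
for q in (-.5,-1.,-1.54):
    K[5]=q; r.goto_joints(K); s=r.get_obs(); print(q,np.round(s["ft_torque"],3),np.round(s["wrist_force"],1),s["opening"])
r.hold(.3); s=r.get_obs(); print(s["joints"],s["qvel"],s["clock"],s["ee_pos"])
f=viewer.grab_frame("top"); cv2.imwrite("pics/t_full.png",f["color"][:,:,::-1])
f=viewer.grab_frame("side"); cv2.imwrite("pics/t_side.png",f["color"][:,:,::-1]); crop(f,200,150,130,110,5,"pics/t_crop.png")
E
```

```text
-0.5 [-0.5   -0.196  0.063] [ 0.3 -3.3 -1.6] 0.035547362796954925
-1.0 [-0.368 -0.266 -0.006] [ 0.2 -1.7  0.7] 0.03576729183021235
-1.54 [-0.011 -0.282  0.026] [ 0.4 -0.7  1.1] 0.035623431589655516
[-1.31060506e-01  4.94421241e-01  1.69647488e+00  5.57566954e-04
  9.48101519e-01 -1.53919761e+00] [-0.0013114  -0.00085094 -0.00206511 -0.00056288 -0.00070481 -0.00478884] 28.1083 [ 0.60252835 -0.06770589  0.14103319]
```

View pics/t_crop.png

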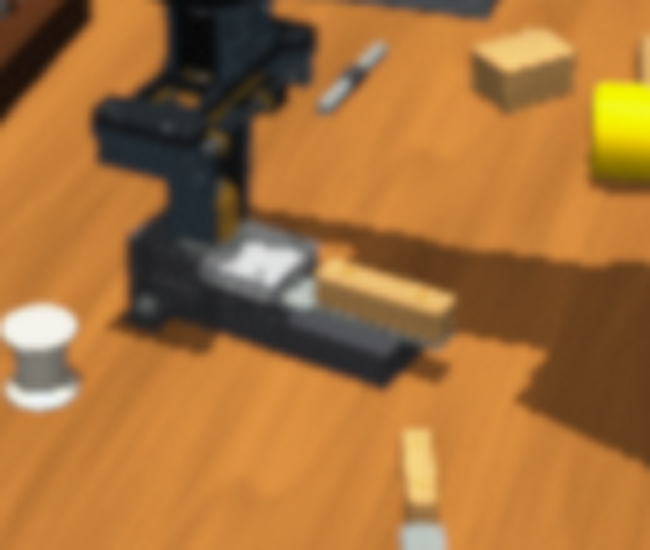

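View pics/t_full.png

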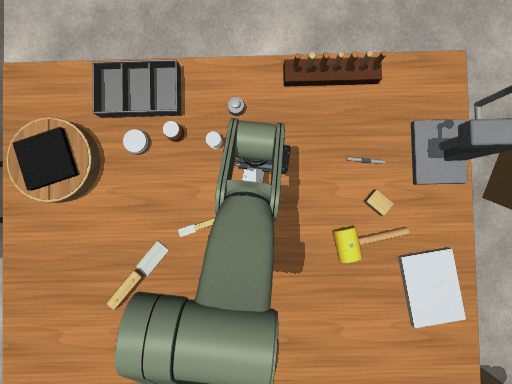

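```bash
python3 - <<'E'
from station import close_job
print(close_job())
E
```

```text
the job is handed in; nothing more can be done
None
```

The job is handed in: the middle-sized blade is home in the slot and released. The nut was bottomed out, backed off about a quarter turn, and is still gripped.

- **Blade:** I slid it in until it pushed against the slot stop, then let go. In the top view its rear end was at clamp x = -181.7 mm (home is -182), and it lies flat and in line. Its measured centre is up to about 3 mm to one side.
- **Nut:** It bottomed after about 2.35 rad clockwise, which agrees with the roughly 2.5 rad I read from the rib. The torque rose from about 0.05 to 0.72 N m there before the pads slipped slightly. I then backed it off to an estimated 1.57 rad ± 0.05. The gripper opening still reads 35.6 mm, matching the 36 mm nut.
- **Bystanders:** In the last top picture, the mallet, spool, jar, tin, weight, punch and block show no visible movement. The robot clock read about 28 s of the 67 s allowed.

**Checks that were weak or disagreed:**
- The side camera put the blade and clamp about 3–4 mm off the top-view fix, so I relied on the top view and on contact forces.
- The torque sensor drifts by about 0.1 N m, so the exact point where the nut left the bottom is known only to about 0.05 rad, well inside the ±0.4 rad allowed.
- I did not look at the rib again at the end, because the gripper hides it.

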